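# Wedge the rocking jeweller's chest

### The arm

A 6-joint arm with a two-finger parallel gripper is mounted at the origin on the work surface. World frame = base frame: x ahead of the robot, y to its left, z up, the work surface at z = 0. Lengths are in m, angles in degrees, forces in N, time in s.
With the tool pointing down it reaches from about 0.3 to 0.95 m from the base axis. Payload 3.1 kg.
Tool frame: the origin (TCP) lies at the very end of the fingers, on their centre line; the grasp point (between the pads) lies 19 mm behind it (env.hold_point_z is the distance from the TCP to the grasp point, in m); y points along the fingers, z is the direction in which the jaws open and shut, and the axes are right-handed (so a half turn about y gives the same grasp; the last joint's range is limited). The gripper opens to 85 mm and grips with 20 to 120 N. Pads are 22 mm wide; open, the fingers measure 114 mm over their backs; the gripper's body (76 mm by 85 mm) begins 54 mm behind the grasp point. The pads swing forward as they close: fully open they stand 13 mm farther back than shut.
Start: joints at [66.48, 17.653, 93.61, -0, 68.738, -3.994], TCP at [0.209, 0.589, 0.231] pointing down, gripper open.
Joint ranges: [-175.34, 175.34], [-45.06, 112.39], [2.9, 150.54], [-68.45, 248.45], [3.09, 151.38], [-168.51, 168.51]. Speed limits (degrees/s): [159.86, 159.86, 180, 180, 180, 180].

### API

Orientations are given as [roll, pitch, yaw] about the fixed x, y, z axes, in that order (R = Rz(yaw) Ry(pitch) Rx(roll)).
In Python, from rig import env gives the robot as it stands.
- The arm moves only by the shell command python3 -m inch 'ROWS' [FORCE]. ROWS is a JSON object of lists of equal length, an entry for each row: "xyz": the shift along the tool's x, y, z in units of 60 mm (1.0 is 60 mm), a list of three; "rotation": the turn, a rotation vector about the tool's x, y, z in units of 8 degrees (1.0 is 8 degrees), a list of three; "fingers": the opening in per cent of the stroke, from 0 (shut) to 100 (fully open). A call has 1 to 10 rows; each row is the pose to reach, as a shift and turn from the pose commanded when the call began, along the tool's axes at that moment; what a row does not reach only later rows make up. A row lasts 1/8 s, in which the tool goes at most 62.5 mm and 10.7 degrees, less where a joint would pass 70% of its speed; a pose out of reach is approached as far as the arm can. A call with a gripper value outside its range is refused whole. The fingers move at their own pace and stop on an object; FORCE is the grip in N (left out, the last holds). Time passes only in rows, so rows that repeat a pose let the fingers close. It gives the time, the measured TCP pose, the force and the opening at its end, in the units of the state.
- env.observe(): the state, without advancing time (a new reading comes with each control period).
- env.read_camera(name): name is "scene" or "top" or "wrist"; returns a dict with "color" (420x560x3 uint8, red, green, blue), "fx", "fy", "cx", "cy" (pixels), "k1" (the pictures are not rectified: a ray, as slopes to the right and down, at radius r is drawn at 1 + k1 r^2 times it, then the intrinsics apply), "rvec" (rotation vector, rad) and "tvec" (3), from world to camera coordinates, as OpenCV has them; the wrist camera has in their place "T_tool_cam" (4x4, takes a point from camera to tool coordinates, whose origin is the TCP and whose axes are the tool frame's). Camera axes: x right, y down, z forward; pixel columns grow to the right and rows downward; lengths in m; the calibration is good to about 2 mm. A picture is of the moment at which its call begins: read the wrist's pose just before it. There is no depth.
- env.sign_off(): hands the job in, once; it reports no verdict.
The state is a dict: "t": time; "joint_pos": joint angles; "joint_velocities": joint speeds; "tau": joint torques, N m; "tool_pos": TCP position; "ee_rot": TCP orientation; "ft_force": force on the tool from outside, world axes, zero at the start; "moment": the same for the moment, N m; "width": finger opening in m.
Only numpy, scipy, OpenCV 4.12 (cv2) and the standard library are available. Lean on these libraries where they do the work, as an engineer would, in place of code of your own. Each camera call takes 0.05 s, during which the arm holds its last target.

### The job

The small dark-wood drawer chest with the white top on the jeweller's bench rocks because the foot under its red-dotted corner is too short. First press down on that corner with a fingertip to feel it rock and let it come back; then push the yellow-painted wooden wedge, thin end first, along the bench under that foot until it just bears snugly and the chest still stands level; then press the dotted corner again, firmly (8 N or so), to check that it no longer rocks, and move clear. Only touch and push: do not pick up the wedge or the chest, do not shove the chest out of place, and leave everything else where it is.

Things in the scene. Friction and masses are not known exactly. Their poses are not given: they have to be found in the camera images.
- chest: Loose dark-wood drawer chest with a white top, 1.3 to 2 kg, 150 mm (x) by 200 mm (y); top face 80 mm and wooden underside 16 mm above the bench. Origin at bench level under its centre, z up. Knobbed drawers on its +x face. It stands level on three round brass feet, 18 mm across, 16 mm long, 58 mm in x and 82 mm in y from the centre; the fourth, at x = +58, y = -82 mm, is too short and hangs clear.
- short_foot (a point): Point on the chest straight below the centre of the short foot, at bench level, axes as the chest. That foot is 18 mm across and ends an unknown 5 to 9 mm above the bench.
- corner (a point): Centre of the red dot (18 mm across) on the chest's top face, 80 mm above the bench, straight above the short foot: the place to press. Axes as the chest. A steady 1 to 3 N down (more as first touched) rocks the chest 3 to 5 degrees, till the short foot meets the bench; 12 N surely does. Let go, it rocks back level. Once wedged it gives under 1.5 mm.
- wedge: Loose yellow-painted wooden wedge, 45 g, lying flat: 130 mm long, 40 mm wide, 2.5 mm high at the thin edge, rising evenly to 18 mm at its square thick end. Origin on the bench under the middle of the thin edge; +y points from thick to thin end, the way to push; z up. It starts 20 to 55 mm off the chest's -y side, pointing at the short foot within 6 mm and 0.1 rad of the chest's +y.
- wedge_end (a point): Middle of the wedge's thick end face (40 mm wide, 18 mm high), 9 mm above the bench: the place to push, along the wedge's +y. It slides with under 1 N until it meets the foot; then the push rises quickly, and about 4 N seats it snugly. It stays there by friction.
- bench_block: Not part of the job: steel bench block, 80 x 80 x 30 mm; origin at the centre of its underside.
- stone_dish: Not part of the job: dark steel dish for stones, 70 mm across, 22 mm high; origin at the centre of its underside.
- hammer: Not part of the job: hammer lying on the bench, 220 mm long; origin near its middle, x along the handle towards the head.
- screwdriver: Not part of the job: screwdriver lying on the bench, 160 mm long; x along it towards the tip.
- flux_jar: Not part of the job: amber jar with a black cap, 56 mm across, 65 mm high; origin at the centre of its underside.
- charcoal: Not part of the job: black charcoal soldering block, 120 x 70 x 35 mm; origin at the centre of its underside.
- bangle: Not part of the job: brass bangle lying flat, 68 mm across, 8 mm high; origin at the centre of its underside.
There are look-alikes about, which are no part of the job. Of the things shaped like the wedge, the yellow one is meant.

How it is judged:
By the outcome, as a careful person would: the job done as asked, in the order asked, and still so for the second after the job is handed in, with the robot touching nothing.
It also fails if it takes over 58 s, if anything falls off the work surface, if the arm or the gripper's body presses on something with over 40 N, if the wrist force passes 120 N, or if a joint passes its speed limit or range.

## Working session

There is one attempt and no reset: what is moved stays moved. The work goes in short steps, Python scripts to look and compute and a shell command to move; the robot and the scene stay as the last step left them, time stands still between calls to the robot, and variables do not carry over. Pictures are saved under pics/ and viewed, and the job is handed in when it is done.

```bash
ls; mkdir -p pics
python3 - <<'E'
from rig import env
import cv2
s=env.observe();print(s)
for n in("scene","top","wrist"):
    c=env.read_camera(n);cv2.imwrite(f"pics/{n}0.png",c["color"][:,:,::-1])
    print(n,{k:v for k,v in c.items() if k!="color"})
print(env.hold_point_z)
E
```

```text
pics
{'t': 0.0, 'joint_pos': array([ 6.64815978e+01,  1.77042052e+01,  9.36911237e+01,  2.83405183e-03,
        6.87390397e+01, -3.99587390e+00]), 'joint_velocities': array([ 0.04186594,  0.05495764,  0.00853613, -0.01367999,  0.12157538,
       -0.0519541 ]), 'tau': array([-1.38411207e-03, -4.15261638e+01, -2.76657468e+01, -3.64396310e-04,
        1.05106123e-02, -4.48048894e-06]), 'tool_pos': array([0.20855956, 0.58828048, 0.23003703]), 'ee_rot': array([-9.01338581e+01,  1.19957492e-02, -1.95235730e+01]), 'ft_force': array([-1.13600497, -0.07323599, -0.06190643]), 'moment': array([ 0.05941395,  0.01080924, -0.04171382]), 'width': 0.08520239471264823}
scene {'fx': 537.5342489557397, 'fy': 537.5342489557397, 'cx': 281.34914773192685, 'cy': 213.45295907789588, 'k1': -0.04648361501950502, 'rvec': array([ 1.82248895,  1.8982668 , -0.59825602]), 'tvec': array([ 0.04724472, -0.39896606,  1.71777678])}
top {'fx': 460.91819665672256, 'fy': 460.91819665672256, 'cx': 278.3773591754301, 'cy': 207.07557434440247, 'k1': -0.13417989616594236, 'rvec': array([ 2.13215966, -2.17162136,  0.14862617]), 'tvec': array([-9.97059958e-04,  5.49708073e-01,  1.25650204e+00])}
wrist {'fx': 331.1920984828401, 'fy': 331.1920984828401, 'cx': 279.0186579387943, 'cy': 210.19181477664094, 'k1': 0.008865371430259854, 'T_tool_cam': array([[-1.78083836e-04,  9.50637296e-01,  3.10304206e-01,
        -8.07148570e-02],
       [-4.43675283e-04, -3.10304255e-01,  9.50637193e-01,
        -1.42108862e-01],
       [ 9.99999886e-01,  3.16188116e-05,  4.77034443e-04,
        -2.10953724e-04],
       [ 0.00000000e+00,  0.00000000e+00,  0.00000000e+00,
         1.00000000e+00]])}
0.0187
```

View pics/scene0.png

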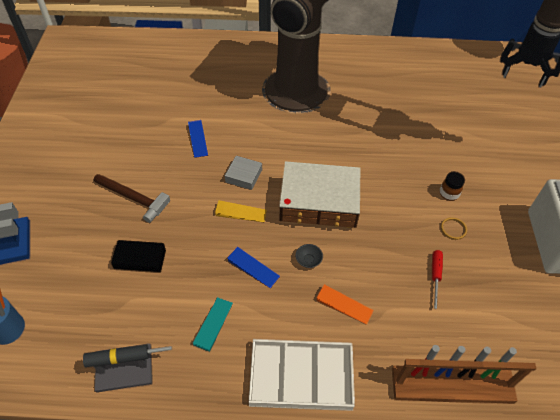

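View pics/top0.png

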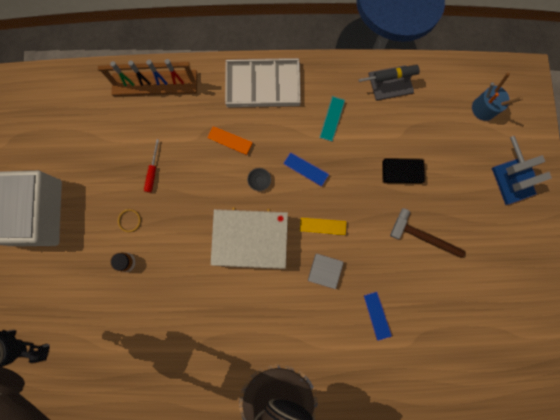

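View pics/wrist0.png

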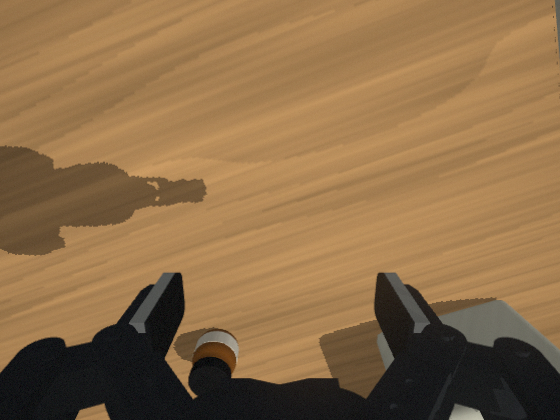

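```bash
cat > h.py <<'E'
from rig import env
import cv2, numpy as np
from scipy.spatial.transform import Rotation as R
def rays(c,uv,state=None):
    K=np.array([[c["fx"],0,c["cx"]],[0,c["fy"],c["cy"]],[0,0,1.]])
    p=cv2.undistortPoints(np.array(uv,float).reshape(-1,1,2),K,np.array([c["k1"],0,0,0.])).reshape(-1,2)
    d=np.c_[p,np.ones(len(p))]
    if "rvec" in c:
        Rm=cv2.Rodrigues(np.array(c["rvec"]))[0]; return -Rm.T@c["tvec"], d@Rm
    T=np.array(c["T_tool_cam"]);Rt=R.from_euler('xyz',state["ee_rot"],degrees=True).as_matrix()
    return Rt@T[:3,3]+state["tool_pos"], d@(Rt@T[:3,:3]).T
def onto(c,uv,z,state=None):
    o,d=rays(c,uv,state); return o+d*((z-o[2])/d[:,2])[:,None]
def cross(o1,d1,o2,d2):
    A=np.stack([d1,-d2],1);t=np.linalg.lstsq(A,o2-o1,rcond=None)[0]
    a=o1+t[0]*d1;b=o2+t[1]*d2; return (a+b)/2,np.linalg.norm(a-b)
def mask(c,name):
    h=cv2.cvtColor(c["color"],cv2.COLOR_RGB2HSV).astype(int);H,S,V=h[...,0],h[...,1],h[...,2]
    if name=="red": m=((H<6)|(H>173))&(S>170)&(V>120)
    if name=="yellow": m=(H>20)&(H<32)&(S>180)&(V>150)
    if name=="white": m=(S<60)&(V>120)
    return m.astype(np.uint8)
def blobs(m,amin=15):
    n,l,s,ce=cv2.connectedComponentsWithStats(m)
    return [(ce[i],s[i],(l==i).astype(np.uint8)) for i in range(1,n) if s[i][4]>=amin]
E
python3 - <<'E'
from h import *
cs={n:env.read_camera(n) for n in("scene","top")}
for n,c in cs.items():
    for k in("red","yellow","white"):
        for ce,s,m in blobs(mask(c,k)):
            print(n,k,ce.round(1),s)
    x0,y0=(190,140) if n=="scene" else (200,190)
    cv2.imwrite(f"pics/{n}crop.png",cv2.resize(c["color"][y0:y0+110,x0:x0+180,::-1],None,fx=4.4,fy=4.4,interpolation=cv2.INTER_CUBIC))
E
```

```text
scene red [286.8 200.9] [284 199   7   5  25]
scene red [438.1 264. ] [434 250   9  29 220]
scene yellow [239.8 211. ] [216 201  49  21 631]
scene yellow [112.6 355.4] [110 349   6  14  81]
scene white [45.1 12.1] [ 38   0  15  25 134]
scene white [331.4   2.3] [328   0   9   5  17]
scene white [2.1 9.4] [ 0  4  7 11 32]
scene white [352.8  14.9] [346   7  16  18 142]
scene white [ 4.5 20.5] [ 0 18  9  5 22]
scene white [148.5  18. ] [138  18  22   2  22]
scene white [183.2  21.9] [162  19  30   9  90]
scene white [272.6  25.7] [271  18   6  13  41]
scene white [203.7  23. ] [202  20   4   9  23]
scene white [223.3  23. ] [214  20  22   9  93]
scene white [254.2  25.7] [248  21  11  10  73]
scene white [325.7  30. ] [321  27  10   5  27]
scene white [243.3 169.1] [225 156  37  28 616]
scene white [321.2 187. ] [ 280  162   80   51 3500]
scene white [555.1 192.8] [548 179  12  38 198]
scene white [156.2 204.8] [145 193  24  27 229]
scene white [454.8 196.5] [450 194  10   5  26]
scene white [  5.4 206.1] [  0 203  12   8  70]
scene white [  5.1 222.6] [  0 219  12   8  70]
scene white [558.  264.6] [556 260   4   9  20]
scene white [436.4 286. ] [436 279   2  17  26]
scene white [435.7 303.9] [435 298   2  11  15]
scene white [300.6 374.7] [ 249  339  106   71 6576]
scene white [435.6 347.9] [432 345   8   7  37]
scene white [159.6 349. ] [148 346  24   7  70]
scene white [461.2 348.8] [458 346   7   7  36]
scene white [487.  349.5] [484 347   7   6  34]
scene white [512.7 350.4] [509 348   8   6  35]
top red [148.3 177.8] [144 165  10  27 130]
top red [280. 218.] [278 216   5   5  21]
top yellow [322.8 225.7] [301 218  45  16 583]
top white [264.6  83.1] [ 227   59   73   45 2552]
top white [ 17.6 205.9] [   0  171   40   72 2518]
top white [248.7 239. ] [ 212  211   75   57 3880]
top white [320.  257.4] [316 255  11   6  29]
top white [321.5 271.6] [312 260  25  20 179]
top white [312.  278.3] [309 276   7   6  20]
```

```bash
python3 -c "
import cv2;print(cv2.imread('pics/topcrop.png').shape)"
```

```text
(484, 792, 3)
```

View pics/scenecrop.png

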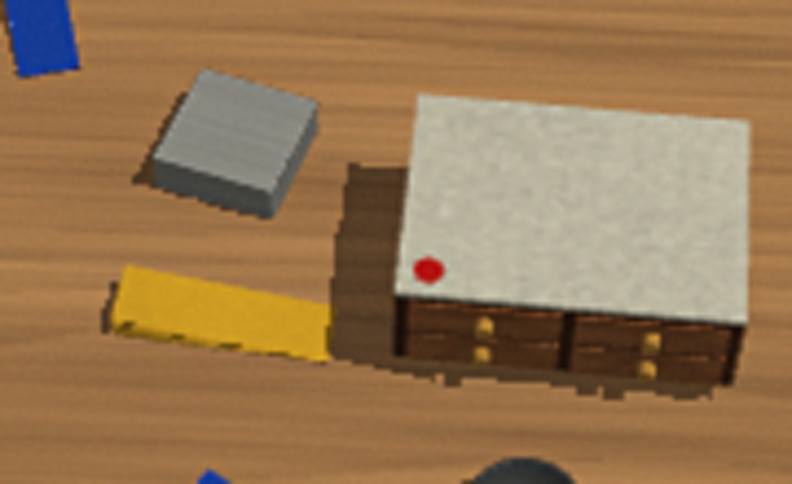

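View pics/topcrop.png

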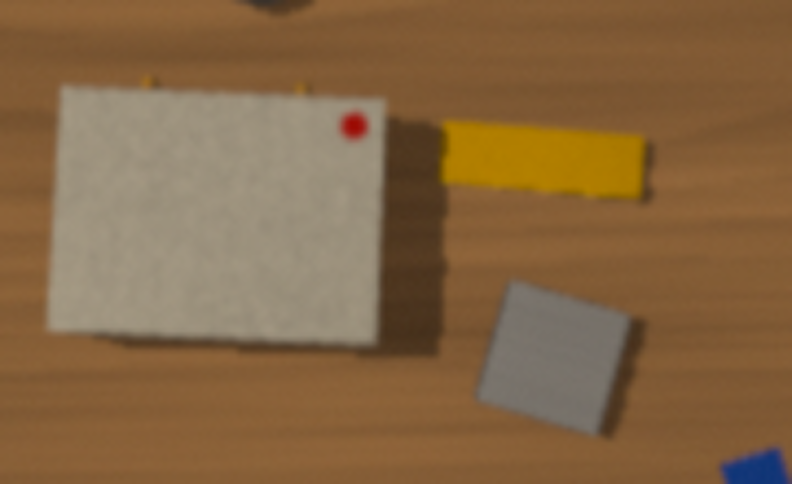

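Run:
```python
from h import *
cs={n:env.read_camera(n) for n in("scene","top")}
def big(c,k,near):
    return min(blobs(mask(c,k)),key=lambda b:np.hypot(*(b[0]-near)))
t,s=cs["top"],cs["scene"]
rd={}
for n,c,p in(("top",t,(280,218)),("scene",s,(287,201))):
    rd[n]=big(c,"red",p)[0]; print(n,"dot z=.08",onto(c,[rd[n]],.08).round(4))
o1,d1=rays(t,[rd["top"]]);o2,d2=rays(s,[rd["scene"]]);print("tri",cross(o1,d1[0],o2,d2[0]))
for n,c,p in(("top",t,(249,239)),("scene",s,(321,187))):
    m=cv2.morphologyEx(big(c,"white",p)[2],cv2.MORPH_CLOSE,np.ones((9,9)))
    q=cv2.findContours(m,0,1)[0];q=max(q,key=len).reshape(-1,2)
    w=onto(c,q,.08)[:,:2]; r=cv2.minAreaRect((w*1000).astype(np.float32));print(n,"chest",r)
for n,c,p in(("top",t,(323,226)),("scene",s,(240,211))):
    m=mask(c,"yellow") 
    h=cv2.cvtColor(c["color"],cv2.COLOR_RGB2HSV)
    b=big(c,"yellow",p)[2];q=cv2.findContours(b,0,1)[0][0].reshape(-1,2)
    for z in(.0025,.010,.018):
        w=onto(c,q,z)[:,:2];r=cv2.minAreaRect((w*1000).astype(np.float32));print(n,z,r,'\n',cv2.boxPoints(r).round(0).tolist())
print(t["color"][226,286:308].tolist())
```

```text
top dot z=.08 [[ 0.5139 -0.0148  0.08  ]]
scene dot z=.08 [[ 0.5127 -0.0167  0.08  ]]
tri (array([ 0.51371094, -0.01574984,  0.08132855]), np.float64(0.0019634419887013727))
top chest ((459.9161682128906, 69.47920227050781), (196.8994903564453, 146.4748992919922), 86.7207260131836)
scene chest ((460.98602294921875, 68.67639923095703), (199.00198364257812, 150.65249633789062), 86.63248443603516)
top 0.0025 ((497.9690246582031, -137.4329833984375), (127.49917602539062, 38.516929626464844), 84.49967956542969) 
 [[473.0, -199.0], [511.0, -203.0], [523.0, -76.0], [485.0, -72.0]]
top 0.01 ((497.26495361328125, -136.68922424316406), (126.77305603027344, 38.29755401611328), 84.49959564208984) 
 [[472.0, -198.0], [510.0, -202.0], [522.0, -75.0], [484.0, -72.0]]
top 0.018 ((496.5140380859375, -135.8958740234375), (125.9985122680664, 38.06355667114258), 84.49958038330078) 
 [[472.0, -197.0], [509.0, -200.0], [521.0, -75.0], [484.0, -71.0]]
scene 0.0025 ((494.20220947265625, -139.49786376953125), (133.48072814941406, 44.81709671020508), 79.42582702636719) 
 [[460.0, -201.0], [504.0, -209.0], [528.0, -78.0], [484.0, -70.0]]
scene 0.01 ((499.6459655761719, -138.71633911132812), (132.61331176757812, 44.52585220336914), 79.42584228515625) 
 [[466.0, -200.0], [509.0, -208.0], [534.0, -78.0], [490.0, -69.0]]
scene 0.018 ((505.4525451660156, -137.8826904296875), (131.68809509277344, 44.2151985168457), 79.42584228515625) 
 [[472.0, -199.0], [515.0, -207.0], [539.0, -77.0], [496.0, -69.0]]
[[141, 130, 109], [102, 85, 66], [80, 56, 34], [78, 54, 30], [79, 55, 32], [77, 53, 30], [78, 53, 31], [79, 55, 32], [79, 55, 31], [79, 55, 29], [79, 55, 30], [78, 54, 30], [79, 55, 30], [89, 63, 22], [121, 86, 0], [161, 115, 0], [174, 126, 0], [177, 128, 0], [179, 128, 0], [178, 127, 0], [177, 127, 0], [177, 126, 0]]
```

The wedge-shaped pieces in the top view are yellow (324,227), blue (307,169) and (378,316), orange (230,141) and teal (333,119). Only the yellow one is painted yellow and points at the red-dotted corner at (280,218), and the enlarged crop confirms it. Its thick end, on the right, casts a shadow.

Estimates from the images:

| Item | Position |
|---|---|
| Dot | (0.513, -0.016) |
| Chest yaw | -3.3° |
| Wedge thin edge | about (0.504, -0.074) |
| Wedge thick end | about (0.4905, -0.200) |

```bash
cat >> h.py <<'E'
def go(target,yaw):
    s=env.observe();e=s["ee_rot"];Rt=R.from_euler('xyz',e,degrees=True)
    d=Rt.inv().apply(np.array(target)-s["tool_pos"])/.06
    Rg=R.from_euler('xyz',[-90,0,yaw],degrees=True)
    print("pos",s["tool_pos"].round(4),"rot",e.round(2),"F",s["ft_force"].round(2),"t",s["t"]);print("xyz",d.round(3),"rot",((Rt.inv()*Rg).as_rotvec(degrees=True)/8).round(3))
E
python3 -c "
from h import *
go([.5133,-.0157,.15],-94)"
```

```text
pos [0.2089 0.5889 0.231 ] rot [-90.03   0.   -19.53] F [0.27 0.84 0.44] t 0.35
xyz [ 8.151  1.354 -7.799] rot [4.000e-03 9.309e+00 2.000e-03]
```

```bash
python3 -m inch '{"xyz":[[8.15,1.35,-7.8],[8.15,1.35,-7.8],[8.15,1.35,-7.8],[8.15,1.35,-7.8],[8.15,1.35,-7.8],[8.15,1.35,-7.8],[8.15,1.35,-7.8],[8.15,1.35,-7.8],[8.15,1.35,-7.8],[8.15,1.35,-7.8]],"rotation":[[0,9.3,0],[0,9.3,0],[0,9.3,0],[0,9.3,0],[0,9.3,0],[0,9.3,0],[0,9.3,0],[0,9.3,0],[0,9.3,0],[0,9.3,0]],"fingers":[0,0,0,0,0,0,0,0,0,0]}' 60; python3 -c "
from h import *
go([.5133,-.0157,.15],-94)"
```

```text
t: 1.6
tool_pos: [0.4891, 0.0328, 0.1573]
ee_rot: [-89.9, 0.0, -93.9]
ft_force: [0.4, 0.7, 0.6]
width: -0.0004
pos [0.4891 0.0328 0.1573] rot [-8.991e+01  2.000e-02 -9.394e+01] F [0.45 0.75 0.62] t 1.6
xyz [0.779 0.122 0.458] rot [-0.011  0.007 -0.002]
```

```bash
python3 -m inch '{"xyz":[[0.78,0.12,0.45],[0.78,0.12,0.45],[0.78,0.12,0.45]],"rotation":[[0,0,0],[0,0,0],[0,0,0]],"fingers":[0,0,0]}'
python3 - <<'E'
from h import *
go([.5133,-.0157,.1],-94)
s=env.observe()
cs={n:env.read_camera(n) for n in("wrist","top","scene")}
for n,c in cs.items():cv2.imwrite(f"pics/{n}1.png",c["color"][:,:,::-1])
for ce,st,m in blobs(mask(cs["wrist"],"red")): print(ce,st[4],onto(cs["wrist"],[ce],.08,s))
E
```

```text
t: 1.98
tool_pos: [0.5114, -0.0136, 0.1496]
ee_rot: [-90.1, 0.0, -94.0]
ft_force: [0.1, 0.1, -0.6]
width: 0.0
pos [ 0.5114 -0.0136  0.1496] rot [-9.006e+01  3.000e-02 -9.398e+01] F [ 0.13  0.06 -0.61] t 1.975
xyz [0.033 0.827 0.035] rot [ 0.007  0.002 -0.004]
[280.58874459 226.78138528] 462 [[ 0.51120477 -0.01482584  0.08      ]]
```

View pics/wrist1.png

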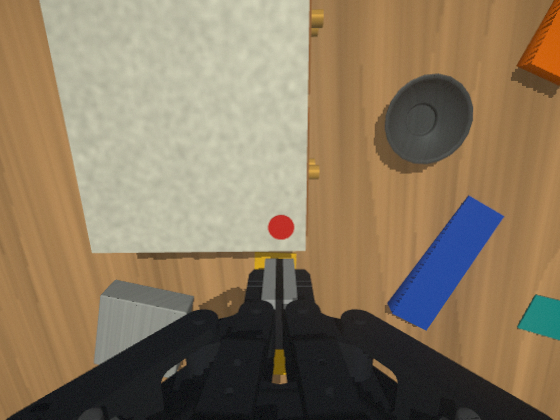

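The wrist view puts the dot at (281,227), which works out to (0.511, -0.015) and agrees with the other two cameras within 2 mm. Next I'll descend to just above it.

```bash
python3 -m inch '{"xyz":[[0.03,0.5,0.02],[0.03,0.9,0.02],[0.03,1.05,0.02],[0.03,1.05,0.02]],"rotation":[[0,0,0],[0,0,0],[0,0,0],[0,0,0]],"fingers":[0,0,0,0]}'; python3 -c "
from h import *
go([.5122,-.0153,.08],-94)"
```

```text
t: 2.62
tool_pos: [0.5124, -0.0148, 0.0866]
ee_rot: [-90.1, 0.0, -93.9]
ft_force: [-0.0, -0.2, -0.8]
width: 0.0002
pos [ 0.5124 -0.0148  0.0866] rot [-90.06   0.   -93.85] F [-0.01 -0.16 -0.78] t 2.625
xyz [ 0.008  0.11  -0.002] rot [ 0.008  0.019 -0.   ]
```

```bash
python3 -m inch '{"xyz":[[0,0.06,0],[0,0.1,0],[0,0.13,0],[0,0.15,0],[0,0.15,0]],"rotation":[[0,0,0],[0,0,0],[0,0,0],[0,0,0],[0,0,0]],"fingers":[0,0,0,0,0]}'; python3 -m inch '{"xyz":[[0,0.02,0],[0,0.04,0],[0,0.05,0],[0,0.05,0]],"rotation":[[0,0,0],[0,0,0],[0,0,0],[0,0,0]],"fingers":[0,0,0,0]}'
```

```text
t: 3.25
tool_pos: [0.5141, -0.0163, 0.0787]
ee_rot: [-89.9, -0.1, -93.9]
ft_force: [0.2, -3.1, 3.6]
width: 0.0002
t: 3.75
tool_pos: [0.5156, -0.0172, 0.0765]
ee_rot: [-89.7, -0.1, -93.9]
ft_force: [0.7, -6.2, 6.4]
width: -0.0001
```

```bash
python3 -m inch '{"xyz":[[0.04,0.0,0.05],[0.05,0.02,0.06],[0.06,0.04,0.07],[0.06,0.04,0.07]],"rotation":[[0,0,0],[0,0,0],[0,0,0],[0,0,0]],"fingers":[0,0,0,0]}'
python3 - <<'E'
from h import *
c=env.read_camera("scene");cv2.imwrite("pics/s2.png",cv2.resize(c["color"][130:250,190:390,::-1],None,fx=4,fy=4))
for n in("top","scene"):
    c=env.read_camera(n)
    for b in blobs(mask(c,"red"),5):print(n,b[0].round(2),b[1])
E
```

```text
t: 4.25
tool_pos: [0.5179, -0.0194, 0.0729]
ee_rot: [-89.9, 0.0, -93.9]
ft_force: [1.7, -0.1, 5.6]
width: -0.0002
top [148.7  177.91] [144 165  10  27 149]
scene [438.01 263.99] [434 250   9  29 225]
```

View pics/s2.png

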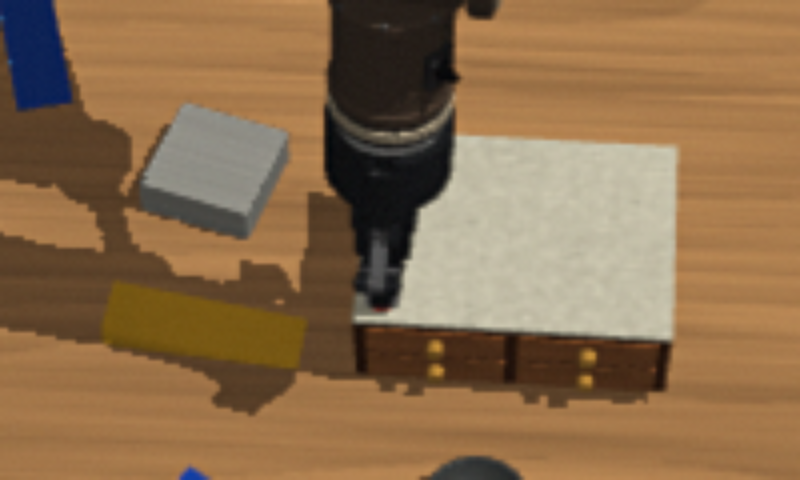

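The fingertip is on the red dot and the corner has dipped about 7 mm. One more small step will show whether the foot has reached the bench.

```bash
python3 -m inch '{"xyz":[[0.01,0.02,0.015],[0.015,0.035,0.02],[0.015,0.035,0.02]],"rotation":[[0,0,0],[0,0,0],[0,0,0]],"fingers":[0,0,0]}'
```

```text
t: 4.78
tool_pos: [0.5183, -0.0196, 0.0724]
ee_rot: [-90.0, 0.1, -94.0]
ft_force: [-3.7, 2.1, 16.9]
width: 0.0001
```

It has bottomed out: the force jumped to 17 N for 0.5 mm more travel. I'll let it back up slowly, following the corner, and then look.

```bash
python3 -m inch '{"xyz":[[-0.015,-0.04,-0.02],[-0.03,-0.07,-0.04],[-0.05,-0.11,-0.07],[-0.065,-0.15,-0.09],[-0.08,-0.19,-0.11],[-0.08,-0.25,-0.11],[-0.08,-0.35,-0.11],[-0.08,-0.6,-0.11],[-0.08,-1.0,-0.11],[-0.08,-1.2,-0.11]],"rotation":[[0,0,0],[0,0,0],[0,0,0],[0,0,0],[0,0,0],[0,0,0],[0,0,0],[0,0,0],[0,0,0],[0,0,0]],"fingers":[0,0,0,0,0,0,0,0,0,0]}'
python3 - <<'E'
from h import *
s=env.observe();c=env.read_camera("wrist");cv2.imwrite("pics/w3.png",c["color"][:,:,::-1])
for ce,st,m in blobs(mask(c,"red")): print(ce,st[4],onto(c,[ce],.08,s))
go([.484,-.24,.15],-96)
E
```

```text
t: 6.02
tool_pos: [0.5128, -0.0154, 0.1445]
ee_rot: [-89.8, -0.0, -93.9]
ft_force: [-0.2, 0.2, 0.2]
width: 0.0001
[277.94032922 227.17489712] 486 [[ 0.51124327 -0.01484842  0.08      ]]
pos [ 0.5136 -0.0155  0.1456] rot [-8.972e+01 -2.000e-02 -9.393e+01] F [ 0.07 -0.18  1.35] t 6.075
xyz [ 3.767 -0.074 -0.236] rot [-0.035  0.259  0.001]
```

View pics/w3.png

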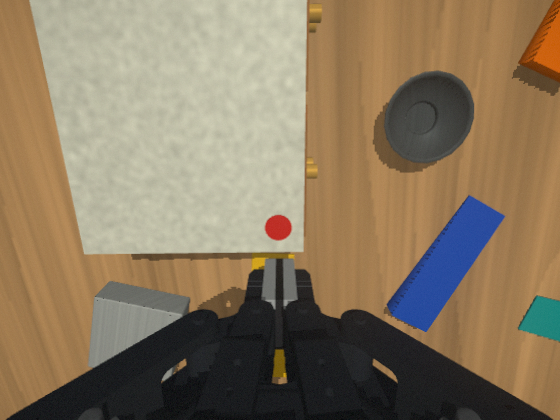

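The dot is back at (278,227) and (0.511, -0.015), so the chest came back to its place. Now over to behind the wedge.

```bash
python3 -m inch '{"xyz":[[1,-0.05,-0.06],[2,-0.05,-0.12],[3,-0.05,-0.18],[4.1,-0.05,-0.24],[4.1,-0.05,-0.24],[4.1,-0.05,-0.24]],"rotation":[[0,0.26,0],[0,0.26,0],[0,0.26,0],[0,0.26,0],[0,0.26,0],[0,0.26,0]],"fingers":[0,0,0,0,0,0]}'
python3 - <<'E'
from h import *
s=env.observe();c=env.read_camera("wrist");cv2.imwrite("pics/w4.png",c["color"][:,:,::-1])
c2=env.read_camera("top")
for n,cc in(("wrist",c),("top",c2)):
  for ce,st,m in blobs(mask(cc,"yellow"),150):
    q=cv2.findContours(m,0,1)[0];q=max(q,key=len);b=cv2.boxPoints(cv2.minAreaRect(q)) if 0 else cv2.approxPolyDP(q,6 if n=="wrist" else 3,True).reshape(-1,2)
    for u in b: print(n,u,(onto(cc,[u],.018,s)[0][:2]*1000).round(1),(onto(cc,[u],.0025,s)[0][:2]*1000).round(1))
E
```

```text
t: 6.82
tool_pos: [0.4799, -0.2595, 0.1449]
ee_rot: [-90.1, 0.1, -96.1]
ft_force: [0.8, -0.3, -0.3]
width: -0.0001
wrist [257   0] [ 478.9 -110.3] [ 478.4 -106.3]
wrist [258 128] [ 468.6 -197.5] [ 467.5 -198.5]
wrist [308 128] [ 507.9 -201.7] [ 509.  -202.9]
wrist [310   0] [ 516.1 -114.3] [ 517.8 -110.5]
top [301 218] [519.7 -74.8] [521.5 -75.7]
top [301 231] [482.7 -73.9] [484.  -74.7]
top [344 234] [ 471.8 -195.8] [ 472.9 -198.1]
top [344 221] [ 508.8 -197.2] [ 510.4 -199.4]
```

View pics/w4.png

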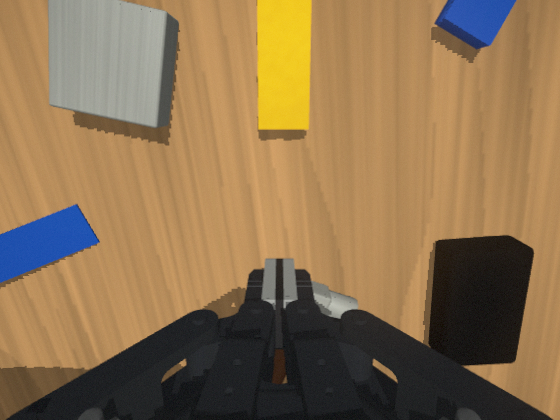

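The wrist view shows the wedge's thick end between (258,128) and (308,128), so its centre is about (0.488, -0.1995) and its yaw about -6°. The landing spot behind it is free.

Run:
```python
from h import *
s=env.observe();c=env.read_camera("wrist")
print(onto(c,[[315,285],[358,305]],.02,s))
go([.4852,-.2320,.03],-96)
```

```text
[[ 0.50352278 -0.34011146  0.02      ]
 [ 0.54192637 -0.36531211  0.02      ]]
pos [ 0.4804 -0.258   0.1449] rot [-9.005e+01  5.000e-02 -9.590e+01] F [ 0.26  1.06 -0.34] t 6.975
xyz [-0.437  1.916  0.037] rot [ 0.007  0.012 -0.006]
```

```bash
python3 -m inch '{"xyz":[[-0.43,0.7,0.04],[-0.43,1.4,0.04],[-0.43,1.9,0.04],[-0.43,1.9,0.04]],"rotation":[[0,0,0],[0,0,0],[0,0,0],[0,0,0]],"fingers":[0,0,0,0]}'
python3 - <<'E'
from h import *
go([.4852,-.2320,.0055],-96)
E
```

```text
t: 7.48
tool_pos: [0.4833, -0.2312, 0.0288]
ee_rot: [-90.4, 0.2, -95.9]
ft_force: [0.5, 0.2, -1.2]
width: 0.0001
pos [ 0.4833 -0.2312  0.0288] rot [-90.36   0.17 -95.87] F [ 0.55  0.21 -1.16] t 7.475
xyz [0.011 0.389 0.035] rot [ 0.045  0.017 -0.021]
```

```bash
python3 -m inch '{"xyz":[[0,0.2,0],[0,0.36,0],[0,0.36,0],[0,0.36,0]],"rotation":[[0,0,0],[0,0,0],[0,0,0],[0,0,0]],"fingers":[0,0,0,0]}'
python3 - <<'E'
from h import *
go([.4852,-.2320,.0055],-96)
s=env.observe();c=env.read_camera("wrist");cv2.imwrite("pics/w5.png",c["color"][:,:,::-1])
E
```

```text
t: 7.98
tool_pos: [0.4859, -0.2346, 0.0102]
ee_rot: [-90.0, -0.0, -96.0]
ft_force: [0.0, -0.3, 0.2]
width: 0.0
pos [ 0.4859 -0.2346  0.0102] rot [-8.995e+01 -2.000e-02 -9.601e+01] F [ 0.03 -0.33  0.16] t 7.975
xyz [-0.041  0.078 -0.017] rot [-0.006 -0.002  0.003]
```

View pics/w5.png

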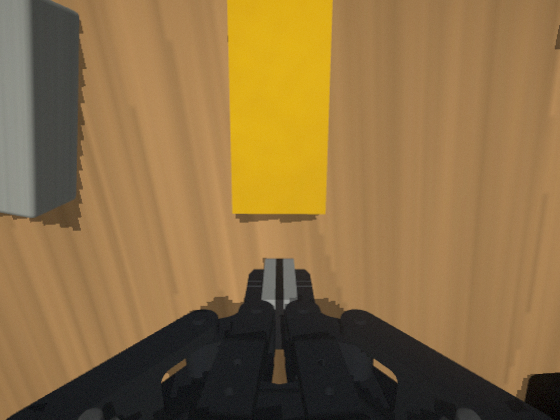

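Centred: the wedge end spans columns 232 to 326 and the fingers sit at 280. I'll go down 3.5 mm and push slowly.

```bash
python3 -m inch '{"xyz":[[-0.05,0.06,0],[-0.15,0.06,0],[-0.3,0.06,0],[-0.4,0.06,0],[-0.5,0.06,0],[-0.6,0.06,0],[-0.7,0.06,0],[-0.8,0.06,0],[-0.8,0.06,0]],"rotation":[[0,0,0],[0,0,0],[0,0,0],[0,0,0],[0,0,0],[0,0,0],[0,0,0],[0,0,0],[0,0,0]],"fingers":[0,0,0,0,0,0,0,0,0]}'
python3 - <<'E'
from h import *
go([.4852,-.2320,.0055],-96)
s=env.observe();c=env.read_camera("wrist");cv2.imwrite("pics/w6.png",c["color"][:,:,::-1])
E
```

```text
t: 9.15
tool_pos: [0.4906, -0.186, 0.0061]
ee_rot: [-90.0, 0.0, -96.0]
ft_force: [0.3, 0.4, -0.1]
width: -0.0003
pos [ 0.4906 -0.186   0.0061] rot [-9.001e+01  1.000e-02 -9.597e+01] F [ 0.27  0.42 -0.09] t 9.15
xyz [ 0.772  0.01  -0.009] rot [ 0.001  0.004 -0.001]
```

View pics/w6.png

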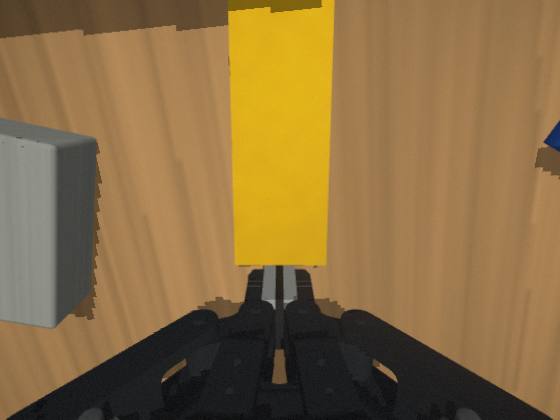

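```bash
python3 -m inch '{"xyz":[[-0.08,0,0],[-0.16,0,0],[-0.24,0,0],[-0.32,0,0],[-0.4,0,0],[-0.48,0,0],[-0.56,0,0],[-0.64,0,0],[-0.68,0,0],[-0.68,0,0]],"rotation":[[0,0,0],[0,0,0],[0,0,0],[0,0,0],[0,0,0],[0,0,0],[0,0,0],[0,0,0],[0,0,0],[0,0,0]],"fingers":[0,0,0,0,0,0,0,0,0,0]}'
python3 - <<'E'
from h import *
s=env.observe();c=env.read_camera("wrist");cv2.imwrite("pics/w7.png",c["color"][:,:,::-1])
E
```

```text
t: 10.45
tool_pos: [0.4947, -0.1456, 0.006]
ee_rot: [-90.0, 0.0, -96.0]
ft_force: [0.0, 0.9, -0.1]
width: 0.0001
```

View pics/w7.png

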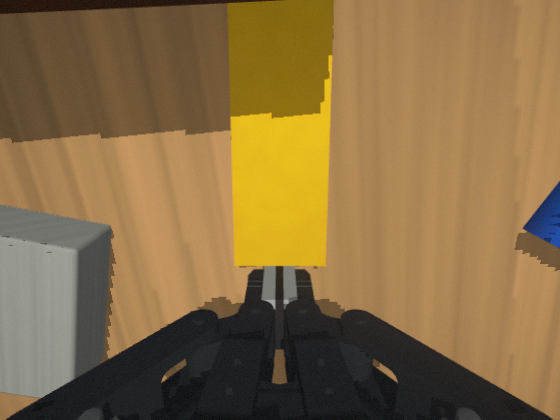

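The wedge is straight and the push force is 0.9 N. From here I'll creep and watch the force.

```bash
python3 -m inch '{"xyz":[[-0.03,0,0],[-0.06,0,0],[-0.09,0,0],[-0.12,0,0],[-0.12,0,0]],"rotation":[[0,0,0],[0,0,0],[0,0,0],[0,0,0],[0,0,0]],"fingers":[0,0,0,0,0]}';  python3 -m inch '{"xyz":[[-0.03,0,0],[-0.05,0,0],[-0.05,0,0]],"rotation":[[0,0,0],[0,0,0],[0,0,0]],"fingers":[0,0,0]}'
```

```text
t: 11.12
tool_pos: [0.4956, -0.1386, 0.0061]
ee_rot: [-90.0, 0.0, -96.0]
ft_force: [0.1, -0.2, -0.1]
width: -0.0001
t: 11.5
tool_pos: [0.4959, -0.1357, 0.0061]
ee_rot: [-90.0, 0.0, -96.0]
ft_force: [0.2, 0.3, -0.1]
width: 0.0002
```

```bash
python3 -m inch '{"xyz":[[-0.03,0,0],[-0.05,0,0],[-0.05,0,0]],"rotation":[[0,0,0],[0,0,0],[0,0,0]],"fingers":[0,0,0]}';  python3 -m inch '{"xyz":[[-0.03,0,0],[-0.05,0,0],[-0.05,0,0]],"rotation":[[0,0,0],[0,0,0],[0,0,0]],"fingers":[0,0,0]}'
```

```text
t: 11.88
tool_pos: [0.4963, -0.1327, 0.0061]
ee_rot: [-90.0, 0.0, -96.0]
ft_force: [-0.4, 0.4, -0.3]
width: 0.0003
t: 12.25
tool_pos: [0.4965, -0.1297, 0.0061]
ee_rot: [-90.0, 0.0, -96.0]
ft_force: [0.3, -0.0, 0.9]
width: -0.0
```

```bash
python3 -m inch '{"xyz":[[-0.02,0,0],[-0.033,0,0],[-0.033,0,0]],"rotation":[[0,0,0],[0,0,0],[0,0,0]],"fingers":[0,0,0]}';  python3 -m inch '{"xyz":[[-0.02,0,0],[-0.033,0,0],[-0.033,0,0]],"rotation":[[0,0,0],[0,0,0],[0,0,0]],"fingers":[0,0,0]}'
```

```text
t: 12.62
tool_pos: [0.4967, -0.1278, 0.0061]
ee_rot: [-90.0, 0.0, -96.0]
ft_force: [-0.5, -0.9, -1.5]
width: 0.0003
t: 13.0
tool_pos: [0.497, -0.1258, 0.0061]
ee_rot: [-90.0, 0.0, -96.0]
ft_force: [-0.3, -0.1, -0.3]
width: -0.0001
```

```bash
python3 -m inch '{"xyz":[[-0.02,0,0],[-0.033,0,0],[-0.033,0,0]],"rotation":[[0,0,0],[0,0,0],[0,0,0]],"fingers":[0,0,0]}'
python3 - <<'E'
from h import *
s=env.observe();c=env.read_camera("wrist");cv2.imwrite("pics/w8.png",c["color"][:,:,::-1])
E
```

```text
t: 13.38
tool_pos: [0.4972, -0.1238, 0.0061]
ee_rot: [-90.0, 0.0, -96.0]
ft_force: [0.2, 0.0, 0.6]
width: -0.0003
```

View pics/w8.png

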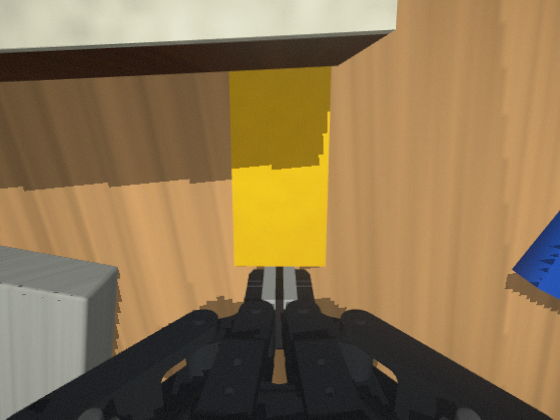

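```bash
for i in 1; do :; done; python3 -m inch '{"xyz":[[-0.015,0,0],[-0.025,0,0],[-0.025,0,0]],"rotation":[[0,0,0],[0,0,0],[0,0,0]],"fingers":[0,0,0]}'; python3 -m inch '{"xyz":[[-0.015,0,0],[-0.025,0,0],[-0.025,0,0]],"rotation":[[0,0,0],[0,0,0],[0,0,0]],"fingers":[0,0,0]}'
```

```text
t: 13.8
tool_pos: [0.4973, -0.1224, 0.0061]
ee_rot: [-90.0, 0.0, -96.0]
ft_force: [0.4, -0.2, -0.4]
width: 0.0
t: 14.18
tool_pos: [0.4975, -0.1209, 0.0061]
ee_rot: [-90.0, 0.0, -96.0]
ft_force: [0.5, -0.7, -0.4]
width: 0.0001
```

```bash
python3 -m inch '{"xyz":[[-0.015,0,0],[-0.025,0,0],[-0.025,0,0]],"rotation":[[0,0,0],[0,0,0],[0,0,0]],"fingers":[0,0,0]}'
```

```text
t: 14.55
tool_pos: [0.4977, -0.1194, 0.0061]
ee_rot: [-90.0, -0.0, -96.0]
ft_force: [0.2, 0.1, 0.4]
width: -0.0003
```

```bash
python3 -m inch '{"xyz":[[-0.015,0,0],[-0.025,0,0],[-0.025,0,0]],"rotation":[[0,0,0],[0,0,0],[0,0,0]],"fingers":[0,0,0]}'; python3 -m inch '{"xyz":[[-0.015,0,0],[-0.025,0,0],[-0.025,0,0]],"rotation":[[0,0,0],[0,0,0],[0,0,0]],"fingers":[0,0,0]}'
```

```text
t: 14.92
tool_pos: [0.4978, -0.1181, 0.0061]
ee_rot: [-90.0, -0.0, -96.0]
ft_force: [0.2, -1.3, -0.4]
width: -0.0001
t: 15.3
tool_pos: [0.4981, -0.117, 0.0062]
ee_rot: [-90.0, -0.0, -96.0]
ft_force: [-0.7, -4.1, -0.7]
width: 0.0
```

```bash
python3 -m inch '{"xyz":[[-0.015,0,0],[-0.025,0,0],[-0.025,0,0]],"rotation":[[0,0,0],[0,0,0],[0,0,0]],"fingers":[0,0,0]}'
```

```text
t: 15.68
tool_pos: [0.4983, -0.1161, 0.0062]
ee_rot: [-90.0, -0.1, -96.0]
ft_force: [-0.2, -8.5, -1.8]
width: -0.0001
```

The wedge met the foot: 1.3, then 4.1, then 8.5 N. The last step pushed a bit past snug, by about 0.9 mm of travel or 0.1 mm of height. I'll back off and check the chest.

```bash
python3 -m inch '{"xyz":[[0.05,0,0],[0.2,0,0],[0.6,0,0],[0.8,-0.5,0],[0.8,-1.2,0],[0.8,-2,0],[0.8,-2.4,0],[0.8,-2.4,0]],"rotation":[[0,0,0],[0,0,0],[0,0,0],[0,0,0],[0,0,0],[0,0,0],[0,0,0],[0,0,0]],"fingers":[0,0,0,0,0,0,0,0]}'
python3 - <<'E'
from h import *
cs={n:env.read_camera(n) for n in("scene","top")}
def big(c,k,near):
    return min(blobs(mask(c,k)),key=lambda b:np.hypot(*(b[0]-near)))
t,s=cs["top"],cs["scene"]
for n,c,p in(("top",t,(280,218)),("scene",s,(287,201))):
    r=big(c,"red",p); print(n,"dot",r[0].round(2),r[1][4],onto(c,[r[0]],.08).round(4))
for n,c,p in(("top",t,(249,239)),("scene",s,(321,187))):
    m=cv2.morphologyEx(big(c,"white",p)[2],cv2.MORPH_CLOSE,np.ones((9,9)))
    q=cv2.findContours(m,0,1)[0];q=max(q,key=len).reshape(-1,2)
    w=onto(c,q,.08)[:,:2]; print(n,"chest",cv2.minAreaRect((w*1000).astype(np.float32)))
cv2.imwrite("pics/s9.png",cv2.resize(s["color"][130:250,190:390,::-1],None,fx=4,fy=4))
go([.5125,-.0153,.15],-94)
E
```

```text
t: 16.68
tool_pos: [0.495, -0.1634, 0.1525]
ee_rot: [-89.7, -0.1, -96.0]
ft_force: [0.3, 0.3, -0.8]
width: 0.0
top dot [280. 218.] 21 [[ 0.5139 -0.0148  0.08  ]]
scene dot [286.8  200.88] 25 [[ 0.5127 -0.0167  0.08  ]]
top chest ((460.00238037109375, 69.60027313232422), (196.89942932128906, 146.3583984375), 86.62306213378906)
scene chest ((461.0783996582031, 68.73920440673828), (198.9359893798828, 150.7584991455078), 86.60449981689453)
pos [ 0.4924 -0.1624  0.1493] rot [-9.006e+01  4.000e-02 -9.601e+01] F [-0.04  0.52 -0.91] t 16.775
xyz [-2.473 -0.01   0.076] rot [ 0.008 -0.252 -0.005]
```

View pics/s9.png

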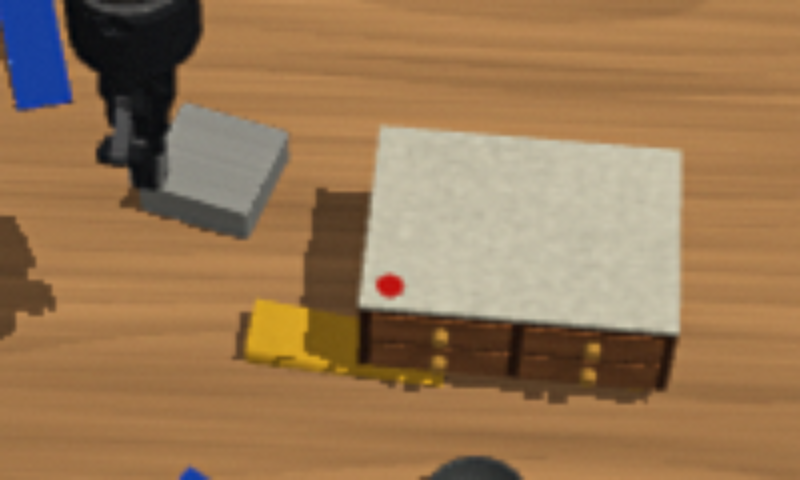

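The chest has not moved: the dot is at the same pixel, (280,218) in the top view, and the chest yaw is unchanged. The wedge sits under the dotted corner's foot. Next is the second press.

```bash
python3 -m inch '{"xyz":[[-0.8,0,0.02],[-1.6,0,0.05],[-2.45,0,0.08],[-2.45,0,0.08],[-2.45,0,0.08]],"rotation":[[0,-0.25,0],[0,-0.25,0],[0,-0.25,0],[0,-0.25,0],[0,-0.25,0]],"fingers":[0,0,0,0,0]}'; python3 -c "
from h import *
go([.5125,-.0153,.085],-94)"
```

```text
t: 17.4
tool_pos: [0.512, -0.017, 0.1484]
ee_rot: [-90.2, -0.0, -93.9]
ft_force: [0.7, 0.8, -0.1]
width: 0.0
pos [ 0.512  -0.017   0.1484] rot [-9.019e+01 -2.000e-02 -9.395e+01] F [ 0.7   0.78 -0.05] t 17.4
xyz [-0.029  1.057  0.01 ] rot [0.024 0.006 0.002]
```

```bash
python3 -m inch '{"xyz":[[-0.03,0.5,0],[-0.03,0.9,0],[-0.03,1.04,0],[-0.03,1.04,0],[-0.03,1.04,0]],"rotation":[[0,0,0],[0,0,0],[0,0,0],[0,0,0],[0,0,0]],"fingers":[0,0,0,0,0]}'; python3 -m inch '{"xyz":[[0,0.04,0],[0,0.08,0],[0,0.1,0],[0,0.1,0]],"rotation":[[0,0,0],[0,0,0],[0,0,0],[0,0,0]],"fingers":[0,0,0,0]}'
```

```text
t: 18.02
tool_pos: [0.5142, -0.0158, 0.0885]
ee_rot: [-89.9, -0.0, -94.0]
ft_force: [0.1, 0.1, 1.0]
width: 0.0
t: 18.52
tool_pos: [0.5133, -0.0152, 0.0816]
ee_rot: [-90.0, 0.0, -94.0]
ft_force: [-0.7, 0.7, -0.3]
width: 0.0001
```

```bash
python3 -m inch '{"xyz":[[0,0.015,0],[0,0.025,0],[0,0.025,0]],"rotation":[[0,0,0],[0,0,0],[0,0,0]],"fingers":[0,0,0]}'
```

```text
t: 18.9
tool_pos: [0.5134, -0.0152, 0.0802]
ee_rot: [-90.0, -0.0, -94.0]
ft_force: [-0.2, 0.1, -0.2]
width: 0.0003
```

```bash
python3 -m inch '{"xyz":[[0,0.01,0],[0,0.02,0],[0,0.02,0]],"rotation":[[0,0,0],[0,0,0],[0,0,0]],"fingers":[0,0,0]}'
```

```text
t: 19.27
tool_pos: [0.5135, -0.0152, 0.08]
ee_rot: [-90.0, -0.0, -94.0]
ft_force: [-0.9, 0.8, 6.8]
width: -0.0003
```

```bash
python3 -m inch '{"xyz":[[0,0.007,0],[0,0.007,0],[0,0.007,0],[0,0.007,0]],"rotation":[[0,0,0],[0,0,0],[0,0,0],[0,0,0]],"fingers":[0,0,0,0]}'
```

```text
t: 19.77
tool_pos: [0.5135, -0.0153, 0.08]
ee_rot: [-90.0, -0.0, -94.0]
ft_force: [-3.6, 0.4, 8.2]
width: 0.0
```

```bash
python3 -m inch '{"xyz":[[0,0.006,0],[0,0.006,0],[0,0.006,0],[0,0.006,0]],"rotation":[[0,0,0],[0,0,0],[0,0,0],[0,0,0]],"fingers":[0,0,0,0]}'
```

```text
t: 20.27
tool_pos: [0.5136, -0.0153, 0.0799]
ee_rot: [-90.0, -0.0, -94.0]
ft_force: [-5.0, 0.1, 11.8]
width: -0.0001
```

```bash
python3 -m inch '{"xyz":[[0,-0.03,0],[0,-0.1,0],[0,-0.4,0],[0,-1,0],[0,-2,0],[0,-2.5,0],[1,-2.5,0],[1,-2.5,0],[1,-2.5,0]],"rotation":[[0,0,0],[0,0,0],[0,0,0],[0,0,0],[0,0,0],[0,0,0],[0,0,0],[0,0,0],[0,0,0]],"fingers":[0,0,0,0,0,0,0,0,0]}'
python3 - <<'E'
from h import *
cs={n:env.read_camera(n) for n in("scene","top")}
def big(c,k,near):
    return min(blobs(mask(c,k)),key=lambda b:np.hypot(*(b[0]-near)))
for n,c,p,p2 in(("top",cs["top"],(280,218),(249,239)),("scene",cs["scene"],(287,201),(321,187))):
    r=big(c,"red",p); print(n,"dot",r[0].round(2),r[1][4],onto(c,[r[0]],.08).round(4))
    m=cv2.morphologyEx(big(c,"white",p2)[2],cv2.MORPH_CLOSE,np.ones((9,9)))
    q=cv2.findContours(m,0,1)[0];q=max(q,key=len).reshape(-1,2)
    print("chest",cv2.minAreaRect((onto(c,q,.08)[:,:2]*1000).astype(np.float32)))
cv2.imwrite("pics/s10.png",cs["scene"]["color"][:,:,::-1])
E
```

```text
t: 21.4
tool_pos: [0.509, -0.075, 0.2287]
ee_rot: [-90.0, 0.0, -94.1]
ft_force: [-0.0, 0.1, -0.9]
width: -0.0001
top dot [148.66 177.97] 149 [[0.6317 0.3467 0.08  ]]
chest ((460.8573303222656, 83.76719665527344), (168.2010498046875, 146.3961944580078), 86.62306213378906)
scene dot [286.88 200.96] 26 [[ 0.5129 -0.0165  0.08  ]]
chest ((461.0279541015625, 68.7800064086914), (198.86050415039062, 150.65283203125), 86.60449981689453)
```

View pics/s10.png

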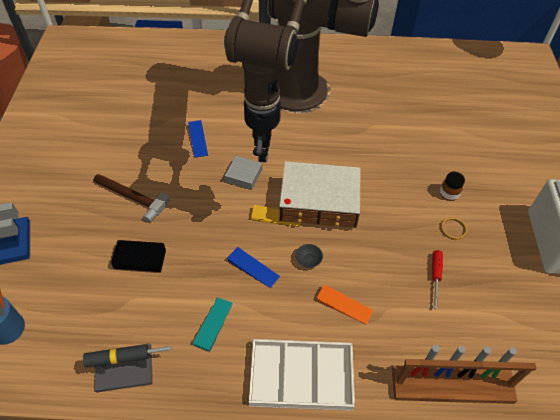

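The chest is in place with its dot at (287,201), the wedge is under the foot at about (275,215), everything else is where it was, and the arm is clear.

```bash
python3 -c "
from rig import env
print(env.sign_off())"
```

```text
the job is handed in; nothing more can be done
None
```

The yellow wedge is seated under the short foot and the chest no longer rocks. I handed the job in at about 21.5 s.

- **First press:** the dotted corner dipped about 7.5 mm until the foot met the bench, reaching about 17 N at the bottom. When I let go, it came back to where it was.
- **Wedging:** I pushed the wedge at its thick end until it bore on the foot. The force rose from 1.3 to 4.1 to 8.5 N. The last step went a little past the intended 4 N, adding about 0.9 mm of travel, or roughly 0.1 mm of height. The cameras showed the chest unmoved.
- **Second press:** I pressed to about 8 N, then 12 N. The fingertip gave only about 0.1 mm from the 6.8 N reading on, at the normal top height of 80 mm, so there was no rocking.
- **Final check:** in the scene camera, the chest is within about 0.2 mm of its starting place. The arm blocked the top camera's view of the dot, so that view did not confirm the last check. Everything else looks undisturbed and the arm is clear.

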